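# Load the stacked sauce pots into the warmer and lower its lift

### The job

Take the stack of three lidded sauce pots apart and hang each pot by its rim in the carrier plate of the warmer whose hole is its size, keeping the pots upright. When all three hang home in the raised lift, push the lift down by the pad of its front lever until the catch holds it down, and let go.

Things in the scene. Friction and masses are not known exactly. Their poses are not given: they have to be found in the camera images.
- pot_small: small round steel sauce pot with fixed flat black lid, upright on top of the stack. Origin: centre of its foot, z up. Body tapers from 20 mm across at the foot to 30 mm at height 40; from 40 to 60 mm rim and lid form one straight cylinder 42 mm across: grip there. Lid top flat, at 60 mm. Hangs by its rim in the 34 mm hole. 0.1 to 0.4 kg.
- pot_medium: medium round steel sauce pot with fixed flat black lid, upright in mid-stack. Origin: centre of its foot, z up. Body tapers from 31 mm across at the foot to 43 mm at height 48; from 48 to 68 mm rim and lid form one straight cylinder 55 mm across: grip there. Lid top flat, at 68 mm. Hangs by its rim in the 47 mm hole. 0.1 to 0.4 kg.
- pot_large: large round steel sauce pot with fixed flat black lid, upright at the foot of the stack, on a tray with 12 mm rim. Origin: centre of its foot, z up. Body tapers from 42 mm across at the foot to 56 mm at height 58; from 58 to 78 mm rim and lid form one straight cylinder 68 mm across: grip there. Lid top flat, at 78 mm. Hangs by its rim in the 60 mm hole. 0.1 to 0.4 kg.
- plate_small: aluminium carrier plate with the smallest hole, 34 mm, for the small pot; 90 x 90 x 4 mm, loose in a bay of the lift (leave it there), its top 130 mm above the table while the lift is up. The three lie 96 mm apart in a row, in any order. Origin: hole centre, underside; y along the row, z up. With the pot home, the pot's origin is 36 mm below this one.
- plate_medium: aluminium carrier plate with the middle-sized hole, 47 mm, for the medium pot; 90 x 90 x 4 mm, loose in a bay of the lift (leave it there), its top 130 mm above the table while the lift is up. The three lie 96 mm apart in a row, in any order. Origin: hole centre, underside; y along the row, z up. With the pot home, the pot's origin is 44 mm below this one.
- plate_large: aluminium carrier plate with the largest hole, 60 mm, for the large pot; 90 x 90 x 4 mm, loose in a bay of the lift (leave it there), its top 130 mm above the table while the lift is up. The three lie 96 mm apart in a row, in any order. Origin: hole centre, underside; y along the row, z up. With the pot home, the pot's origin is 54 mm below this one.
- lift (a joint): travel of the warmer's sprung lift (the frame that bears the plates, in a steel box 120 x 312 mm, 115 mm high, bail handles on its short ends), m: 0 up, as at the start; 0.043 lower stop. Slides straight down against 5 to 20 N. From about 0.039 a sprung hook snaps over the lever's rod and holds it near 0.038 when let go; let go sooner, it rises.
- lever_pad (a point): centre of the upper face of the lever's black pad, 36 x 56 mm, fixed to the lift, at the middle of the warmer's long front, 112 mm above the table when up. x points to the box (its front face 36 mm off), y along the front, z up. Push it straight down with closed fingertips, the whole 43 mm.

How it is judged:
By the outcome, as a careful person would: the job done as asked, in the order asked, and still so for the second after the job is handed in, with the robot touching nothing.
It also fails if it takes over 99 s, if anything falls off the work surface, if the arm or the gripper's body presses on something with over 40 N, if the wrist force passes 120 N, or if a joint passes its speed limit or range.

### The arm

A 7-joint arm with a two-finger parallel gripper is mounted at the origin on a cart in front of the work surface, level with it; the furniture and walls round the work are solid. World frame = base frame: x ahead of the robot, y to its left, z up, the work surface at z = 0. Lengths are in m, angles in rad, forces in N, time in s.
With the tool pointing down it reaches from about 0.4 to 0.85 m from the base axis. Payload 4.5 kg.
Tool frame: the origin (TCP) lies where the fingers leave the gripper's body, on its centre line; the fingertips stand 64 mm ahead of it and the grasp point (between the pads) lies 45 mm ahead of it; z points along the fingers, y is the line along which they close (so a half turn about z gives the same grasp; the last joint's range is limited). The gripper opens to 88 mm and grips with 3 to 60 N. Pads are 18 mm wide; open, the fingers measure 123 mm over their backs; the gripper's body (75 mm by 187 mm) begins 45 mm behind the grasp point.
Start: joints at [-1.159, 0.689, -0.195, 1.565, 0.157, 0.902, -0.215], TCP at [0.231, 0.581, 0.303] pointing down, gripper open.
Joint ranges: [-3.01, 3.01], [-0.46, 2.08], [-1.47, 1.51], [0.13, 2.56], [-1, 4.14], [0.04, 2.09], [-2.66, 2.66]. Speed limits (rad/s): [2.57, 2.57, 3.14, 3.14, 3.14, 3.14, 3.14].

### API

Orientations are given as a unit quaternion [x, y, z, w].
In Python, from plant import r gives the robot as it stands.
- The arm moves only by the tool play_rows, never from a script. Its arguments are lists of equal length, an entry for each row: "translation": the shift along the tool's x, y, z in m, a list of three; "delta_rot": the turn, a rotation vector about the tool's x, y, z in degrees, a list of three; "grip": the opening, from -1 (shut) to 1 (fully open). In form: {"translation": [[x, y, z], ...], "delta_rot": [[rx, ry, rz], ...], "grip": [grip, ...]}. A call has 1 to 20 rows; each row shifts and turns the commanded pose from where the row before left it, along the tool's axes as they then stand; what a row does not reach is not made up. A row lasts 1/8 s, in which the tool goes at most 62.5 mm and 10.7 degrees, less where a joint would pass 70% of its speed; a pose out of reach is approached as far as the arm can. A call with a gripper value outside its range is refused whole. The fingers move at their own pace and stop on an object; "squeeze" is the grip in N (left out, the last holds). Time passes only in rows, so rows that do not move let the fingers close. It gives the time, the measured TCP pose, the force, the opening and the grip force at its end, in the units of the state.
- r.get_state(): the state, without advancing time (a new reading comes with each control period).
- r.snapshot(name): name is "scene" or "top" or "wrist"; returns the picture (384x512x3 uint8, blue, green, red); there is no depth.
- r.get_calibration(name): a dict with "intrinsics" (3x3 intrinsics, pixels), "eye" and "rotation" of the camera in the world. Camera axes: x right, y up, looking along -z (the intrinsics and any distortion apply to the point x, -y, -z); pixel columns grow to the right and rows downward; lengths in m; the calibration is good to about 2 mm. A picture is of the moment at which its call begins: read the wrist's pose just before it. get_calibration takes no time and is no camera call; for the wrist camera it gives the pose at the moment of the call.
- r.finish_job(): hands the job in; it is judged then, once.
Trained networks look in the newest picture that a camera, given by its name, has taken for a name from the list of things; names that differ only in an ending like _2 or _b are one class to them, and where a whole thing is asked for, a point or a joint stands for the part that bears it (a point fixed in the world has none). Each returns a list of dicts, best first, with "confidence" (0 to 1); they miss things now and then, are a little off and sometimes report something else, mostly with a low value. They report only what shows in the picture. A call takes as long as a camera call.
- r.look_for(camera, target): "point" ([x, y, z] in m, in world coordinates, good to about 4 mm: the middle of the surface that is visible of it).
- r.silhouettes(camera, target): "pixels" (384x512 bool, what is visible of it).
The state is a dict: "clock": time; "q": joint angles; "qd": joint speeds; "joint_torque": joint torques, N m; "tool_pos": TCP position; "eef_rot": TCP orientation; "contact_force": force on the tool from outside, world axes, zero at the start; "moment": the same for the moment, N m; "opening": opening from 0.0 (shut) to 1.0 (fully open); "finger_force": force on a finger pad.
Only numpy, scipy, OpenCV 4.12 (cv2) and the standard library are available. Lean on these libraries where they do the work, as an engineer would, in place of code of your own. Each camera call takes 0.05 s, during which the arm holds its last target. There are 200 camera calls.

## Working session

There is one attempt and no reset: what is moved stays moved. The work goes in short steps, Python scripts to look and compute and a tool call to move; the robot and the scene stay as the last step left them, time stands still between calls to the robot, and variables do not carry over. Pictures are saved under pics/ and viewed, at most 14 in all, crops included, and the job is handed in when it is done.

Besides the shell and the picture viewer there is one more tool, called after "Call:" by a JSON object that holds its "op" and its "data", one argument or row to a line. play_rows: Moves the arm, as the interface text tells. Its arguments: {"type":"object","properties":{"translation":{"type":"array","items":{"type":"array","items":{"type":"number"}}},"delta_rot":{"type":"array","items":{"type":"array","items":{"type":"number"}}},"grip":{"type":"array","items":{"type":"number"}},"squeeze":{"type":"number"}},"required":["translation","delta_rot","grip"]}

```bash
ls; mkdir -p pics; python3 - <<'E'
from plant import r
import cv2,numpy as np
np.set_printoptions(precision=4,suppress=True)
s=r.get_state();print(s)
for c in("scene","top"):
    im=r.snapshot(c);cv2.imwrite(f"pics/{c}0.png",im)
    k=r.get_calibration(c);print(c,k)
    for t in("pot_small","pot_medium","pot_large","plate_small","plate_medium","plate_large","lever_pad","lift"):
        print(t,[(np.round(d["point"],4),round(d["confidence"],2)) for d in r.look_for(c,t)][:3])
E
```

```text
pics
{'clock': 0.0, 'q': array([-1.1592,  0.69  , -0.1945,  1.5664,  0.1573,  0.9025, -0.2151]), 'qd': array([ 0.0006,  0.0009, -0.0008, -0.0008,  0.0004, -0.0001,  0.0015]), 'joint_torque': array([  0.0004, -52.7555,  -1.267 , -15.3431,  -0.0527,   0.0064,
         0.0002]), 'tool_pos': array([0.2304, 0.5804, 0.3019]), 'eef_rot': array([ 0.1878,  0.9822, -0.0009, -0.0001]), 'contact_force': array([-0.4781,  0.389 , -0.2883]), 'moment': array([-0.0075,  0.0066, -0.0021]), 'finger_force': 0.0, 'opening': 1.0014020258971246}
scene {'intrinsics': array([[346.8377,   0.    , 257.746 ],
       [  0.    , 346.8377, 194.2994],
       [  0.    ,   0.    ,   1.    ]]), 'eye': array([ 0.0498, -0.4336,  0.6768]), 'rotation': array([ 0.3791, -0.1681, -0.3934,  0.8205])}
pot_small [(array([0.5181, 0.1414, 0.2025]), 0.74)]
pot_medium [(array([0.5108, 0.1373, 0.14  ]), 0.85)]
pot_large [(array([0.5077, 0.1342, 0.0683]), 0.61)]
plate_small [(array([ 0.5536, -0.2702,  0.1294]), 0.76)]
plate_medium [(array([ 0.5414, -0.1668,  0.1291]), 0.92)]
plate_large [(array([ 0.53  , -0.0811,  0.1308]), 0.95)]
lever_pad [(array([ 0.5008, -0.1876,  0.1269]), 0.62)]
lift [(array([ 0.4986, -0.1847,  0.1248]), 0.65)]
top {'intrinsics': array([[366.5621,   0.    , 250.2686],
       [  0.    , 366.5621, 192.4564],
       [  0.    ,   0.    ,   1.    ]]), 'eye': array([ 0.4285, -0.0163,  1.0917]), 'rotation': array([-0.0372,  0.0378,  0.7068, -0.7055])}
pot_small [(array([0.5193, 0.1497, 0.2115]), 0.71)]
pot_medium [(array([0.5151, 0.1359, 0.1509]), 0.43)]
pot_large [(array([0.5111, 0.1311, 0.0836]), 0.72)]
plate_small [(array([ 0.5585, -0.2676,  0.13  ]), 0.69)]
plate_medium [(array([ 0.547 , -0.1738,  0.1285]), 0.66)]
plate_large [(array([ 0.5409, -0.078 ,  0.1323]), 0.89)]
lever_pad [(array([ 0.5097, -0.1764,  0.1321]), 0.96)]
lift [(array([ 0.508 , -0.1783,  0.1289]), 0.93), (array([0.5106, 0.1335, 0.0805]), 0.34)]
```

View pics/scene0.png

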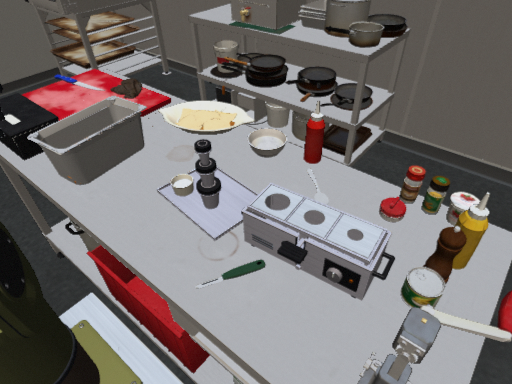

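View pics/top0.png

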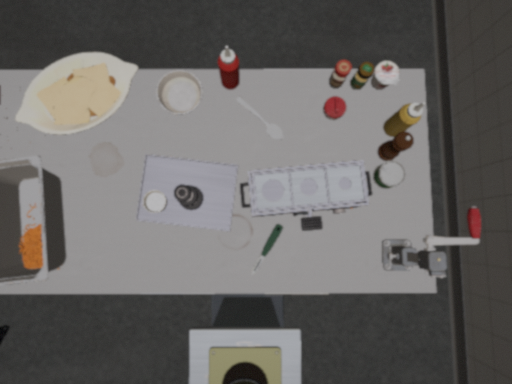

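The scene picture shows the stack at about (205,175) on its tray and the warmer at (318,235), with its black pad at (293,252). The top picture has the plates at (270,188), (309,186) and (346,184), largest to smallest towards −y, and the pad at (312,223). The box front faces the robot, with the row yawed about 5°.

Call:
{"op": "play_rows", "data": {
  "translation": [
    [-0.033,-0.0235,-0.0093],
    [-0.033,-0.0235,-0.0093],
    [-0.033,-0.0235,-0.0093],
    [-0.033,-0.0235,-0.0093],
    [-0.033,-0.0235,-0.0093],
    [-0.033,-0.0235,-0.0093],
    [-0.033,-0.0235,-0.0093],
    [-0.033,-0.0235,-0.0093],
    [-0.033,-0.0235,-0.0093],
    [-0.033,-0.0235,-0.0093],
    [-0.033,-0.0235,-0.0093],
    [-0.033,-0.0235,-0.0093],
    [-0.033,-0.0235,-0.0093],
    [0,0,0],
    [0,0,0],
    [0,0,0],
    [0,0,0],
    [0,0,0],
    [0,0,0],
    [0,0,0]
  ],
  "delta_rot": [
    [0,0,0],
    [0,0,0],
    [0,0,0],
    [0,0,0],
    [0,0,0],
    [0,0,0],
    [0,0,0],
    [0,0,0],
    [0,0,0],
    [0,0,0],
    [0,0,0],
    [0,0,0],
    [0,0,0],
    [0,0,10.5],
    [0,0,10.5],
    [0,0,10.5],
    [0,0,10.5],
    [0,0,10.5],
    [0,0,10.5],
    [0,0,0]
  ],
  "grip": [1,1,1,1,1,1,1,1,1,1,1,1,1,1,1,1,1,1,1,1],
  "squeeze": 30
}}

```text
clock: 3.4
tool_pos: [0.5165, 0.1389, 0.4237]
eef_rot: [0.673, 0.74, -0.0, 0.0]
contact_force: [0.0, -0.1, -0.4]
opening: 0.998
finger_force: 0.0
```

```bash
cat > h.py <<'E'
from plant import r
import cv2,numpy as np
from scipy.spatial.transform import Rotation as R
np.set_printoptions(precision=4,suppress=True)
def ray(k,uv):
    K=k["intrinsics"];d=np.linalg.inv(K)@np.array([uv[0],uv[1],1.])
    return np.array(k["eye"]),R.from_quat(k["rotation"]).apply([d[0],-d[1],-d[2]])
def onz(k,uv,z):
    e,d=ray(k,uv);return e+d*(z-e[2])/d[2]
def pix(k,p):
    c=R.from_quat(k["rotation"]).inv().apply(np.array(p)-k["eye"])
    q=k["intrinsics"]@np.array([c[0],-c[1],-c[2]]);return q[:2]/q[2]
def togo(p,s=None):   # tool-axes shift to world TCP p
    s=s or r.get_state();return R.from_quat(s["eef_rot"]).inv().apply(np.array(p)-s["tool_pos"])
def state():
    s=r.get_state();Rm=R.from_quat(s["eef_rot"]).as_matrix()
    print("t",s["clock"],"pos",s["tool_pos"],"yaxis deg",np.degrees(np.arctan2(Rm[1,1],Rm[0,1])),"z",Rm[:,2],"F",s["contact_force"],"open",s["opening"],"ff",s["finger_force"]);return s
E
python3 - <<'E'
from h import *
state();k=r.get_calibration("wrist");im=r.snapshot("wrist");cv2.imwrite("pics/w1.png",im);print(k)
for t in("pot_small","pot_medium","pot_large","plate_large"):
    print(t,[(np.round(d["point"],4),round(d["confidence"],2)) for d in r.look_for("wrist",t)][:3])
for d in r.silhouettes("wrist","pot_small")[:1]:
    m=d["pixels"].astype(np.uint8);c=max(cv2.findContours(m,0,2)[0],key=cv2.contourArea);print(m.sum(),cv2.minEnclosingCircle(c),cv2.fitEllipse(c))
E
```

```text
t 3.4 pos [0.5165 0.1389 0.4237] yaxis deg 5.476433873140797 z [ 0.0001 -0.0002 -1.    ] F [ 0.0206 -0.0819 -0.3799] open 0.9977334300446264 ff 0.0
{'intrinsics': array([[325.96  ,   0.    , 257.2518],
       [  0.    , 325.96  , 191.6323],
       [  0.    ,   0.    ,   1.    ]]), 'eye': array([0.5086, 0.2187, 0.5055]), 'rotation': array([-0.1553, -0.0074,  0.0471,  0.9867])}
pot_small [(array([0.527 , 0.1553, 0.2111]), 0.57)]
pot_medium [(array([0.5179, 0.1617, 0.1485]), 0.62)]
pot_large [(array([0.5207, 0.1711, 0.0797]), 0.79)]
plate_large [(array([ 0.5362, -0.0385,  0.1299]), 0.7)]
1632 ((267.0, 162.5), 23.307823181152344) ((267.0125732421875, 162.88189697265625), (43.59038162231445, 46.232486724853516), 176.22476196289062)
```

View pics/w1.png

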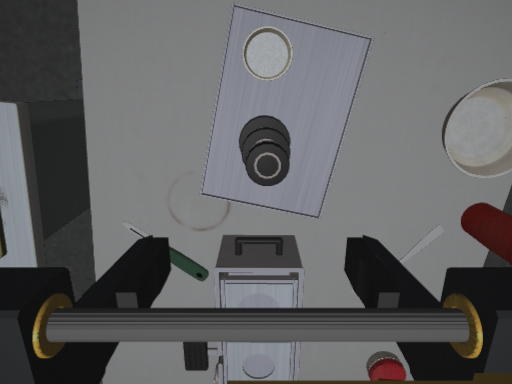

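The wrist picture shows the small lid at about (267,165), with the medium and large rims showing above it up to (265,120). I'll fit the pot models to the masks.

```bash
cat > fit.py <<'E'
from h import *
from scipy.optimize import minimize
P={"pot_small":(.010,.015,.021,.040,.060),"pot_medium":(.0155,.0215,.0275,.048,.068),"pot_large":(.021,.028,.034,.058,.078)}
a=np.linspace(0,2*np.pi,60);C=np.c_[np.cos(a),np.sin(a),0*a]
def hull(k,n,x,y,z):
    f,g,rr,h,H=P[n];m=np.zeros((384*4,512*4),np.uint8)
    for pr in([(f,0),(g,h)],[(rr,h),(rr,H)]):
        pts=np.array([pix(k,np.array([x,y,z+hh])+ra*c) for ra,hh in pr for c in C])
        cv2.fillConvexPoly(m,cv2.convexHull(np.round((pts+.5)*4*16).astype(np.int32)),1,shift=4)
    return m>0
def masks(cam,names):
    r.snapshot(cam);o={}
    for n in names:
        d=r.silhouettes(cam,n)
        if d:o[n]=np.kron(d[0]["pixels"],np.ones((4,4)))>0
    return o
def cost(p,obs,names):   # p in mm: x,y per pot top-down order then z0 ; names top first
    z=p[-1]/1e3;zs={}
    for n in reversed(names):zs[n]=z;z+=P[n][4]
    J=0
    for k,o in obs:
        occ=np.zeros((1536,2048),bool)
        for i,n in enumerate(names):
            m=hull(k,n,p[2*i]/1e3,p[2*i+1]/1e3,zs[n])&~occ;occ|=m
            if n in o:J+=1-(m&o[n]).sum()/(m|o[n]).sum()
    return J
def fit(cams,names,p0):
    obs=[(r.get_calibration(c),masks(c,names)) for c in cams]
    out=[]
    for ob in [obs]+([[q] for q in obs] if len(obs)>1 else []):
        s=minimize(cost,p0,args=(ob,names),method="Nelder-Mead",options=dict(initial_simplex=np.vstack([p0]+[np.array(p0)+4*e for e in np.eye(len(p0))]),xatol=.1,fatol=1e-4,maxiter=250))
        print(s.x,s.fun,[list(q[1]) for q in ob]);out.append(s.x)
    return out
E
time python3 - <<'E'
from fit import *
fit(["wrist","scene"],["pot_small","pot_medium","pot_large"],[517.,145,515,140,513,135,3.])
E
```

```text
[524.2383 150.1022 524.6385 149.1614 524.4816 150.0852   1.8313] 0.6130135606644749 [['pot_small', 'pot_medium', 'pot_large'], ['pot_small', 'pot_medium', 'pot_large']]
[525.2025 146.6201 524.7875 146.8231 524.9142 148.7039 -19.2806] 0.31657360117931843 [['pot_small', 'pot_medium', 'pot_large']]
[515.8784 140.7815 517.094  142.1579 518.1909 143.3863  11.6057] 0.35479798519081773 [['pot_small', 'pot_medium', 'pot_large']]
real	2m2.672s
user	1m58.819s
sys	0m0.348s
```

Call:
{"op": "play_rows", "data": {
  "translation": [
    [0.025,0,0],
    [0.035,0,0],
    [0.035,0,0],
    [0.035,0,0],
    [0.035,0,0],
    [0.035,0,0],
    [0.035,0,0],
    [0.025,0,0],
    [0,0,0],
    [0,0,0]
  ],
  "delta_rot": [
    [0,0,0],
    [0,0,0],
    [0,0,0],
    [0,0,0],
    [0,0,0],
    [0,0,0],
    [0,0,0],
    [0,0,0],
    [0,0,0],
    [0,0,0]
  ],
  "grip": [1,1,1,1,1,1,1,1,1,1]
}}

```text
clock: 5.35
tool_pos: [0.4928, 0.3961, 0.4236]
eef_rot: [0.674, 0.739, -0.0, 0.001]
contact_force: [0.7, -0.0, -0.0]
opening: 0.998
finger_force: 0.0
```

The stack is concentric at about (0.5244, 0.1498), with its foot near z = 2 mm. I shifted the arm the wrong way because tool x is world +y, so I'll go over the warmer now.

Call:
{"op": "play_rows", "data": {
  "translation": [
    [-0.03,0,0],
    [-0.043,0.002,0],
    [-0.043,0.002,0],
    [-0.043,0.002,0],
    [-0.043,0.002,0],
    [-0.043,0.002,0],
    [-0.043,0.002,0],
    [-0.043,0.002,0],
    [-0.043,0.002,0],
    [-0.043,0.002,0],
    [-0.043,0.002,0],
    [-0.043,0.002,0],
    [-0.03,0,0],
    [0,0,0],
    [0,0,0]
  ],
  "delta_rot": [
    [0,0,0],
    [0,0,0],
    [0,0,0],
    [0,0,0],
    [0,0,0],
    [0,0,0],
    [0,0,0],
    [0,0,0],
    [0,0,0],
    [0,0,0],
    [0,0,0],
    [0,0,0],
    [0,0,0],
    [0,0,0],
    [0,0,0]
  ],
  "grip": [1,1,1,1,1,1,1,1,1,1,1,1,1,1,1]
}}

```text
clock: 7.22
tool_pos: [0.5635, -0.1306, 0.4237]
eef_rot: [0.673, 0.739, 0.0, -0.0]
contact_force: [-0.5, 0.3, 0.3]
opening: 0.998
finger_force: 0.0
```

```bash
python3 - <<'E'
from h import *
state();k=r.get_calibration("wrist");im=r.snapshot("wrist");cv2.imwrite("pics/w2.png",im);print(k["eye"])
import pickle;S={}
for t in("plate_small","plate_medium","plate_large","lever_pad"):
    print(t,[(np.round(d["point"],4),round(d["confidence"],2)) for d in r.look_for("wrist",t)][:3])
    ds=r.silhouettes("wrist",t)
    S[t]=[d["pixels"] for d in ds]
    if not ds: continue
    m=ds[0]["pixels"].astype(np.uint8)
    cs,hh=cv2.findContours(m,cv2.RETR_CCOMP,cv2.CHAIN_APPROX_NONE)
    for c,q in zip(cs,hh[0]):
        if cv2.contourArea(c)>100:
            if len(c)>5:e=cv2.fitEllipse(c);print("hole" if q[3]>=0 else "outer",cv2.contourArea(c),np.array(e[0]),e[1],onz(k,e[0],.13), [onz(k,v,.13)[:2] for v in cv2.boxPoints(cv2.minAreaRect(c))] if q[3]<0 else "")
pickle.dump((k,S),open("w2.pkl","wb"))
E
```

```text
t 7.225 pos [ 0.5635 -0.1306  0.4237] yaxis deg 5.3396782487167505 z [-0.0001  0.001  -1.    ] F [-0.4781  0.278   0.287 ] open 0.998414260177692 ff 0.0
[ 0.5558 -0.0509  0.5057]
plate_small [(array([ 0.5581, -0.2637,  0.1263]), 0.9)]
outer 4193.5 [242.2903 258.2098] (71.27410888671875, 81.14530944824219) [ 0.5561 -0.2631  0.13  ] [array([ 0.5086, -0.2247]), array([ 0.5961, -0.2166]), array([ 0.6062, -0.3066]), array([ 0.5127, -0.3153])]
hole 440.0 [242.5333 258.6276] (21.45383644104004, 26.340301513671875) [ 0.5564 -0.2637  0.13  ] 
plate_medium [(array([ 0.5487, -0.1665,  0.1281]), 0.94)]
outer 5100.5 [241.3139 187.2262] (81.74038696289062, 87.094482421875) [ 0.5473 -0.1673  0.13  ] [array([ 0.4996, -0.1299]), array([ 0.5878, -0.1216]), array([ 0.5978, -0.2096]), array([ 0.5033, -0.2184])]
hole 1159.5 [241.1879 188.5992] (37.43764877319336, 39.50981903076172) [ 0.5473 -0.1691  0.13  ] 
plate_large [(array([ 0.5413, -0.0668,  0.1292]), 0.93)]
outer 6486.5 [239.9814 105.6891] (92.74577331542969, 97.07759857177734) [ 0.5384 -0.0726  0.13  ] [array([ 0.4947, -0.1244]), array([ 0.4912, -0.0334]), array([ 0.579 , -0.0252]), array([ 0.5895, -0.1156])]
hole 2345.0 [239.9107 106.764 ] (53.2127571105957, 56.16548156738281) [ 0.5384 -0.0738  0.13  ] 
lever_pad [(array([ 0.5082, -0.166 ,  0.128 ]), 0.81)]
outer 20993.0 [234.2474 171.5743] (127.42156219482422, 250.46864318847656) [ 0.5375 -0.1488  0.13  ] [array([ 0.4335, -0.3242]), array([ 0.443 , -0.0298]), array([ 0.5852, -0.0201]), array([ 0.6124, -0.3131])]
hole 4468.0 [242.0636 258.3503] (73.92831420898438, 83.6704330444336) [ 0.5558 -0.2634  0.13  ] 
hole 5517.5 [240.9069 187.4614] (84.55487060546875, 89.9706802368164) [ 0.5469 -0.1677  0.13  ] 
hole 6920.5 [240.021  105.0801] (96.15888214111328, 99.75934600830078) [ 0.5384 -0.0719  0.13  ]
```

View pics/w2.png

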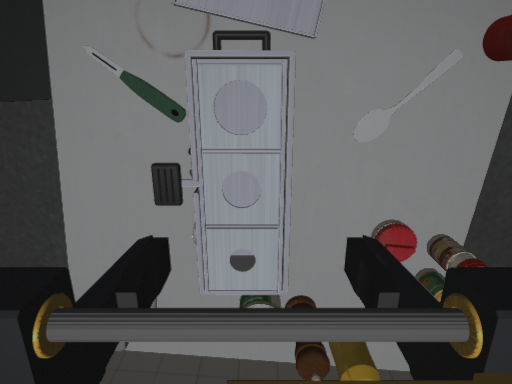

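The wrist picture shows the large, medium and small holes at (240,107), (241,188) and (242,258), and the pad at (167,184). I'll go over the stack for a closer look.

Call:
{"op": "play_rows", "data": {
  "translation": [
    [0.025,-0.0016,0],
    [0.036,-0.0016,0.007],
    [0.037,-0.0016,0.009],
    [0.037,-0.0016,0.009],
    [0.037,-0.0017,0.009],
    [0.037,-0.0017,0.009],
    [0.037,-0.0017,0.009],
    [0.037,-0.0017,0.011],
    [0,0,0],
    [0,0,0]
  ],
  "delta_rot": [
    [0,0,0],
    [0,0,0],
    [0,0,0],
    [0,0,0],
    [0,0,0],
    [0,0,0],
    [0,0,0],
    [0,0,0],
    [0,0,0],
    [0,0,0]
  ],
  "grip": [1,1,1,1,1,1,1,1,1,1]
}}

```text
clock: 8.93
tool_pos: [0.5247, 0.1486, 0.3608]
eef_rot: [0.674, 0.739, -0.0, 0.0]
contact_force: [-0.1, -0.4, 0.2]
opening: 1.003
finger_force: 0.0
```

```bash
cat >> fit.py <<'E'
def lid(n,x0,y0,z,cam="wrist"):   # fit x,y of one fully visible pot, foot height z fixed
    k=r.get_calibration(cam);o=masks(cam,[n])
    def c(p):
        m=hull(k,n,p[0]/1e3,p[1]/1e3,z);return 1-(m&o[n]).sum()/(m|o[n]).sum()
    p0=np.array([x0,y0])*1e3
    s=minimize(c,p0,method="Nelder-Mead",options=dict(initial_simplex=np.vstack([p0,p0+[5,0],p0+[0,5]]),xatol=.1,fatol=1e-4))
    print(cam,n,s.x,s.fun)
E
python3 - <<'E'
from fit import *
import pickle
s=state()
for z in(.146,.148,.150): lid("pot_small",.524,.150,z)
lid("pot_small",.524,.150,.148,"top");lid("pot_small",.524,.150,.148,"scene")
k,S=pickle.load(open("w2.pkl","rb"));print("pad",onz(k,(167,184),.112))
print("togo above grasp",togo([.524,.150,.300],s))
E
```

```text
t 8.925 pos [0.5247 0.1486 0.3608] yaxis deg 5.310124745078644 z [ 0.0005 -0.0009 -1.    ] F [-0.1164 -0.3572  0.2245] open 1.002570698937453 ff 0.0
wrist pot_small [524.461  149.5513] 0.06589606797075676
wrist pot_small [524.5167 150.2708] 0.05761977759933812
wrist pot_small [524.7219 150.6115] 0.07500718459622568Traceback (most recent call last):
  File "<stdin>", line 5, in <module>
  File "fit.py", line 39, in lid
    s=minimize(c,p0,method="Nelder-Mead",options=dict(initial_simplex=np.vstack([p0,p0+[5,0],p0+[0,5]]),xatol=.1,fatol=1e-4))
    res = _minimize_neldermead(fun, x0, args, callback, bounds=bounds,
                               **options)
    fsim[k] = func(sim[k])
              ~~~~^^^^^^^^
    fx = function(np.copy(x), *(wrapper_args + args))
  File "fit.py", line 37, in c
    m=hull(k,n,p[0]/1e3,p[1]/1e3,z);return 1-(m&o[n]).sum()/(m|o[n]).sum()
                                                ~^^^
KeyError: 'pot_small'
```

Call:
{"op": "play_rows", "data": {
  "translation": [
    [0.0014,0,0.02],
    [0,0,0.03],
    [0,0,0.03],
    [0,0,0.02],
    [0,0,0.006],
    [0,0,0],
    [0,0,0],
    [0,0,0],
    [0,0,0],
    [0,0,0],
    [0,0,0],
    [0,0,0]
  ],
  "delta_rot": [
    [0,0,0],
    [0,0,0],
    [0,0,0],
    [0,0,0],
    [0,0,0],
    [0,0,0],
    [0,0,0],
    [0,0,0],
    [0,0,0],
    [0,0,0],
    [0,0,0],
    [0,0,0]
  ],
  "grip": [1,1,1,1,1,1,-1,-1,-1,-1,-1,-1],
  "squeeze": 30
}}

```text
clock: 10.82
tool_pos: [0.5244, 0.1509, 0.2547]
eef_rot: [0.673, 0.739, 0.0, 0.0]
contact_force: [0.8, -0.8, 0.5]
opening: 0.463
finger_force: 30.0
```

```bash
python3 - <<'E'
from h import *
s=state();print(togo([.5562,-.2645,.30],s))
E
```

```text
t 10.825 pos [0.5244 0.1509 0.2547] yaxis deg 5.3561527871234675 z [ 0.0003  0.0001 -1.    ] F [ 0.8325 -0.8     0.5321] open 0.4629597268653806 ff 29.996288381516933
[-0.4166 -0.0071 -0.0453]
```

Call:
{"op": "play_rows", "data": {
  "translation": [
    [0,0,-0.01],
    [0,0,-0.02],
    [0,0,-0.015],
    [-0.015,-0.0005,0],
    [-0.025,-0.0005,0],
    [-0.035,-0.0005,0],
    [-0.035,-0.0005,0],
    [-0.035,-0.0005,0],
    [-0.035,-0.0005,0],
    [-0.035,-0.0005,0],
    [-0.035,-0.0005,0],
    [-0.035,-0.0005,0],
    [-0.035,-0.0005,0],
    [-0.035,-0.0005,0],
    [-0.03,-0.0005,0],
    [-0.02,-0.0005,0],
    [-0.01,-0.0005,0],
    [-0.0057,-0.0001,0],
    [0,0,0],
    [0,0,0]
  ],
  "delta_rot": [
    [0,0,0],
    [0,0,0],
    [0,0,0],
    [0,0,0],
    [0,0,0],
    [0,0,0],
    [0,0,0],
    [0,0,0],
    [0,0,0],
    [0,0,0],
    [0,0,0],
    [0,0,0],
    [0,0,0],
    [0,0,0],
    [0,0,0],
    [0,0,0],
    [0,0,0],
    [0,0,0],
    [0,0,0],
    [0,0,0]
  ],
  "grip": [-1,-1,-1,-1,-1,-1,-1,-1,-1,-1,-1,-1,-1,-1,-1,-1,-1,-1,-1,-1]
}}

```text
clock: 13.32
tool_pos: [0.5567, -0.2674, 0.2996]
eef_rot: [0.673, 0.74, 0.0, -0.0]
contact_force: [0.8, 0.6, -1.4]
opening: 0.47
finger_force: 30.0
```

```bash
python3 - <<'E'
from fit import *
s=state();print(togo([.5562,-.2636,.197],s))
k=r.get_calibration("wrist");im=r.snapshot("wrist");cv2.imwrite("pics/w3.png",cv2.resize(im,None,fx=1.5,fy=1.5))
z=s["tool_pos"][2]-.107
print("hole px",[pix(k,p) for p in([.5562,-.2645,.13],[.5562,-.2645,z+.06])])
ds=r.silhouettes("wrist","plate_small")
print(len(ds),[(np.round(d["point"],4),d["confidence"]) for d in r.look_for("wrist","pot_small")])
E
```

```text
t 13.325 pos [ 0.5567 -0.2674  0.2996] yaxis deg 5.443158685036112 z [-0.      0.0009 -1.    ] F [ 0.8217  0.5541 -1.3931] open 0.4699777656375101 ff 29.996820939704776
[ 0.0038 -0.0002  0.1026]
hole px [array([257.2042, 187.2541]), array([257.1763, 267.3168])]
1 [(array([ 0.557 , -0.2632,  0.2555]), 0.83)]
```

View pics/w3.png

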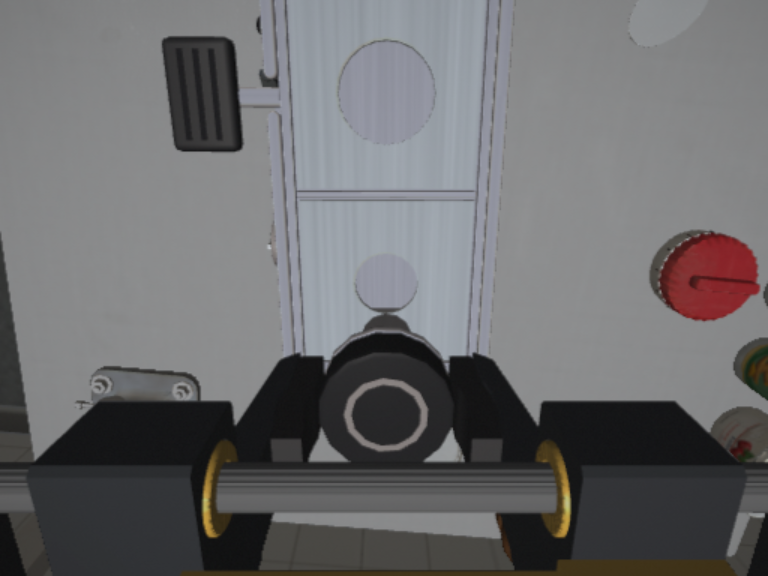

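The hole is at (386,282) in this 1.5x view, where it was predicted, and the pot lid is at (387,412). I'll correct by 3.5 mm and lower.

Call:
{"op": "play_rows", "data": {
  "translation": [
    [0.0035,0,0],
    [0,0,0.015],
    [0,0,0.02],
    [0,0,0.02],
    [0,0,0.015],
    [0,0,0.01],
    [0,0,0.008],
    [0,0,0.007],
    [0,0,0.004],
    [0,0,0]
  ],
  "delta_rot": [
    [0,0,0],
    [0,0,0],
    [0,0,0],
    [0,0,0],
    [0,0,0],
    [0,0,0],
    [0,0,0],
    [0,0,0],
    [0,0,0],
    [0,0,0]
  ],
  "grip": [-1,-1,-1,-1,-1,-1,-1,-1,-1,-1]
}}

```text
clock: 14.72
tool_pos: [0.5561, -0.2651, 0.2005]
eef_rot: [0.673, 0.739, 0.0, -0.0]
contact_force: [-0.1, 0.1, -1.0]
opening: 0.468
finger_force: 30.0
```

Call:
{"op": "play_rows", "data": {
  "translation": [
    [0,0,0.0015],
    [0,0,0.0015],
    [0,0,0],
    [0,0,0],
    [0,0,0],
    [0,0,0],
    [0,0,0],
    [0,0,-0.015],
    [0,0,-0.035],
    [0,0,-0.045],
    [0,0,-0.04],
    [0,0,0]
  ],
  "delta_rot": [
    [0,0,0],
    [0,0,0],
    [0,0,0],
    [0,0,0],
    [0,0,0],
    [0,0,0],
    [0,0,0],
    [0,0,0],
    [0,0,0],
    [0,0,0],
    [0,0,0],
    [0,0,0]
  ],
  "grip": [-1,-1,-1,0.5,0.5,0.5,0.5,0.5,0.8,1,1,1]
}}

```text
clock: 16.23
tool_pos: [0.5577, -0.266, 0.3372]
eef_rot: [0.673, 0.739, 0.001, 0.004]
contact_force: [0.6, 0.2, 0.3]
opening: 1.001
finger_force: 0.0
```

```bash
python3 - <<'E'
from fit import *
s=state()
im=r.snapshot("scene");cv2.imwrite("pics/s4.png",cv2.resize(im[150:300,180:400],None,fx=3,fy=3))
lid("pot_small",.5565,-.264,.09)
k=r.get_calibration("wrist");im=r.snapshot("wrist");cv2.imwrite("pics/w4.png",im)
print(togo([.5245,.150,.300],s))
E
```

```text
t 16.225 pos [ 0.5577 -0.266   0.3372] yaxis deg 5.338262364611294 z [ 0.0081 -0.0033 -1.    ] F [0.6209 0.1503 0.3321] open 1.0013331131383005 ff 0.0
wrist pot_small [ 556.2607 -265.5502] 0.056113208705528494
[0.4174 0.0053 0.0356]
```

View pics/s4.png

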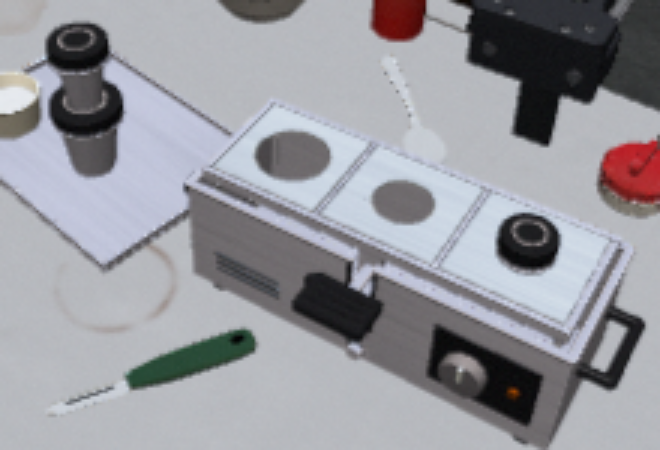

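The scene crop shows the small pot hanging home in the far-right plate at (527,240), upright. Next is the medium pot.

Call:
{"op": "play_rows", "data": {
  "translation": [
    [0.015,0.0005,0],
    [0.025,0.0005,0],
    [0.035,0.0005,0],
    [0.035,0.0005,0],
    [0.035,0.0005,0],
    [0.035,0.0005,0],
    [0.035,0.0005,0],
    [0.035,0.0005,0],
    [0.035,0.0005,0],
    [0.035,0.0004,0],
    [0.035,0.0004,0],
    [0.035,0,0.016],
    [0.02,0,0.016],
    [0.0074,0,0.004],
    [0,0,0],
    [0,0,0]
  ],
  "delta_rot": [
    [0,0,0],
    [0,0,0],
    [0,0,0],
    [0,0,0],
    [0,0,0],
    [0,0,0],
    [0,0,0],
    [0,0,0],
    [0,0,0],
    [0,0,0],
    [0,0,0],
    [0,0,0],
    [0,0,0],
    [0,0,0],
    [0,0,0],
    [0,0,0]
  ],
  "grip": [1,1,1,1,1,1,1,1,1,1,1,1,1,1,1,1]
}}

```text
clock: 18.42
tool_pos: [0.523, 0.1494, 0.297]
eef_rot: [0.674, 0.739, 0.0, 0.001]
contact_force: [0.6, -1.1, 0.2]
opening: 1.0
finger_force: 0.0
```

```bash
python3 - <<'E'
from fit import *
s=state()
lid("pot_medium",.5245,.150,.080)
print(togo([.5245,.150,.195],s))
E
```

```text
t 18.425 pos [0.523  0.1494 0.297 ] yaxis deg 5.217715218125078 z [ 0.0009 -0.0007 -1.    ] F [ 0.5668 -1.0619  0.2012] open 0.9996097681259682 ff 0.0
wrist pot_medium [524.5907 149.5864] 0.04371694642446544
[0.0005 0.0015 0.102 ]
```

Call:
{"op": "play_rows", "data": {
  "translation": [
    [0,0.0015,0.02],
    [0,0,0.03],
    [0,0,0.03],
    [0,0,0.016],
    [0,0,0.006],
    [0,0,0],
    [0,0,0],
    [0,0,0],
    [0,0,0],
    [0,0,0],
    [0,0,0]
  ],
  "delta_rot": [
    [0,0,0],
    [0,0,0],
    [0,0,0],
    [0,0,0],
    [0,0,0],
    [0,0,0],
    [0,0,0],
    [0,0,0],
    [0,0,0],
    [0,0,0],
    [0,0,0]
  ],
  "grip": [1,1,1,1,1,1,-1,-1,-1,-1,-1],
  "squeeze": 30
}}

```text
clock: 19.9
tool_pos: [0.5243, 0.1512, 0.1949]
eef_rot: [0.673, 0.739, 0.0, 0.0]
contact_force: [-0.5, -0.3, 1.7]
opening: 0.615
finger_force: 30.0
```

```bash
python3 - <<'E'
from h import *
s=state();print(togo([.5473,-.1697,.29],s))
E
```

```text
t 19.9 pos [0.5243 0.1512 0.1949] yaxis deg 5.353069487724852 z [ 0.0007  0.0003 -1.    ] F [-0.4898 -0.2863  1.6897] open 0.6152266019516747 ff 29.996924987062812
[-0.3216 -0.0069 -0.0952]
```

Call:
{"op": "play_rows", "data": {
  "translation": [
    [0,0,-0.015],
    [0,0,-0.03],
    [0,0,-0.03],
    [0,0,-0.02],
    [-0.015,-0.0007,0],
    [-0.025,-0.0007,0],
    [-0.035,-0.0007,0],
    [-0.035,-0.0007,0],
    [-0.035,-0.0007,0],
    [-0.035,-0.0007,0],
    [-0.035,-0.0007,0],
    [-0.035,-0.0007,0],
    [-0.035,-0.0007,0],
    [-0.02,-0.0006,0],
    [-0.01,0,0],
    [-0.006,0,0],
    [0,0,0],
    [0,0,0]
  ],
  "delta_rot": [
    [0,0,0],
    [0,0,0],
    [0,0,0],
    [0,0,0],
    [0,0,0],
    [0,0,0],
    [0,0,0],
    [0,0,0],
    [0,0,0],
    [0,0,0],
    [0,0,0],
    [0,0,0],
    [0,0,0],
    [0,0,0],
    [0,0,0],
    [0,0,0],
    [0,0,0],
    [0,0,0]
  ],
  "grip": [-1,-1,-1,-1,-1,-1,-1,-1,-1,-1,-1,-1,-1,-1,-1,-1,-1,-1]
}}

```text
clock: 22.15
tool_pos: [0.5472, -0.1679, 0.2896]
eef_rot: [0.673, 0.74, 0.0, -0.0]
contact_force: [0.2, 0.9, -1.7]
opening: 0.617
finger_force: 30.0
```

```bash
python3 - <<'E'
from fit import *
s=state();z=s["tool_pos"][2]-.115
lid("pot_medium",.547,-.17,z)
print(togo([.5473,-.1697,.082+.115],s))
E
```

```text
t 22.15 pos [ 0.5472 -0.1679  0.2896] yaxis deg 5.459617430300685 z [-0.0001  0.0008 -1.    ] F [ 0.1708  0.9113 -1.6562] open 0.617222230496774 ff 29.99781036749482Traceback (most recent call last):
  File "<stdin>", line 3, in <module>
  File "fit.py", line 39, in lid
    s=minimize(c,p0,method="Nelder-Mead",options=dict(initial_simplex=np.vstack([p0,p0+[5,0],p0+[0,5]]),xatol=.1,fatol=1e-4))
    res = _minimize_neldermead(fun, x0, args, callback, bounds=bounds,
                               **options)
    fsim[k] = func(sim[k])
              ~~~~^^^^^^^^
    fx = function(np.copy(x), *(wrapper_args + args))
  File "fit.py", line 37, in c
    m=hull(k,n,p[0]/1e3,p[1]/1e3,z);return 1-(m&o[n]).sum()/(m|o[n]).sum()
                                                ~^^^
KeyError: 'pot_medium'
```

Call:
{"op": "play_rows", "data": {
  "translation": [
    [-0.0006,0,0.015],
    [0,0,0.02],
    [0,0,0.02],
    [0,0,0.012],
    [0,0,0.008],
    [0,0,0.007],
    [0,0,0.005],
    [0,0,0.002],
    [0,0,0]
  ],
  "delta_rot": [
    [0,0,0],
    [0,0,0],
    [0,0,0],
    [0,0,0],
    [0,0,0],
    [0,0,0],
    [0,0,0],
    [0,0,0],
    [0,0,0]
  ],
  "grip": [-1,-1,-1,-1,-1,-1,-1,-1,-1]
}}

```text
clock: 23.38
tool_pos: [0.5472, -0.1698, 0.2007]
eef_rot: [0.673, 0.739, 0.0, 0.0]
contact_force: [0.3, -0.2, -1.3]
opening: 0.618
finger_force: 30.0
```

Call:
{"op": "play_rows", "data": {
  "translation": [
    [0,0,0.0015],
    [0,0,0.0015],
    [0,0,0],
    [0,0,0],
    [0,0,0],
    [0,0,0],
    [0,0,0],
    [0,0,-0.015],
    [0,0,-0.035],
    [0,0,-0.035],
    [0,0,-0.03],
    [0,0,0]
  ],
  "delta_rot": [
    [0,0,0],
    [0,0,0],
    [0,0,0],
    [0,0,0],
    [0,0,0],
    [0,0,0],
    [0,0,0],
    [0,0,0],
    [0,0,0],
    [0,0,0],
    [0,0,0],
    [0,0,0]
  ],
  "grip": [-1,-1,-1,0.7,0.7,0.7,0.7,0.7,0.8,1,1,1]
}}

```text
clock: 24.88
tool_pos: [0.5484, -0.1702, 0.3159]
eef_rot: [0.673, 0.739, 0.002, 0.003]
contact_force: [0.1, 0.1, 0.5]
opening: 0.997
finger_force: 0.0
```

```bash
python3 - <<'E'
from fit import *
s=state()
lid("pot_medium",.5473,-.1697,.082)
im=r.snapshot("scene");cv2.imwrite("pics/s5.png",cv2.resize(im[150:300,180:400],None,fx=3,fy=3))
lid("pot_large",.5245,.15,.002,"scene")
print(togo([.5245,.150,.270],s))
E
```

```text
t 24.875 pos [ 0.5484 -0.1702  0.3159] yaxis deg 5.342167477609504 z [ 0.0062 -0.0014 -1.    ] F [0.1433 0.0862 0.5304] open 0.9965348501459861 ff 0.0
wrist pot_medium [ 547.105  -171.0913] 0.03580441897194586
scene pot_large [524.5919 150.3123] 0.05513856812933027
[0.3211 0.0058 0.0453]
```

View pics/s5.png

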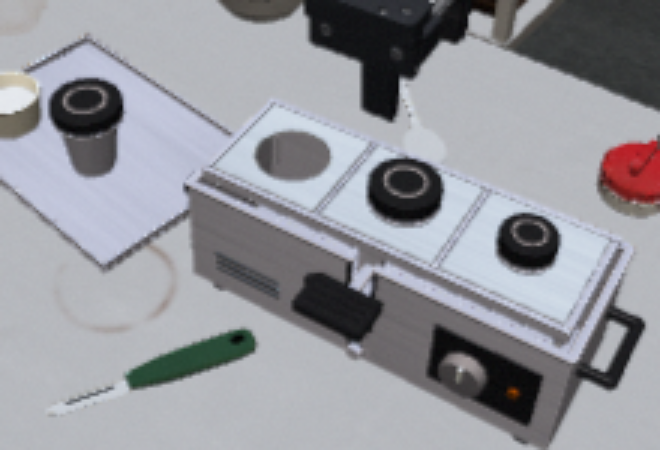

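The scene crop shows the medium pot home at (405,190) and the small one at (527,240). Only the large pot is left on the tray.

Call:
{"op": "play_rows", "data": {
  "translation": [
    [0.015,0.0006,0],
    [0.025,0.0006,0],
    [0.035,0.0006,0],
    [0.035,0.0006,0],
    [0.035,0.0006,0],
    [0.035,0.0006,0],
    [0.035,0.0006,0],
    [0.035,0.0006,0],
    [0.035,0.0005,0.01],
    [0.02,0.0005,0.015],
    [0.01,0,0.015],
    [0.006,0,0.006],
    [0,0,0],
    [0,0,0]
  ],
  "delta_rot": [
    [0,0,0],
    [0,0,0],
    [0,0,0],
    [0,0,0],
    [0,0,0],
    [0,0,0],
    [0,0,0],
    [0,0,0],
    [0,0,0],
    [0,0,0],
    [0,0,0],
    [0,0,0],
    [0,0,0],
    [0,0,0]
  ],
  "grip": [1,1,1,1,1,1,1,1,1,1,1,1,1,1]
}}

```text
clock: 26.88
tool_pos: [0.5234, 0.1493, 0.2669]
eef_rot: [0.674, 0.739, 0.0, 0.0]
contact_force: [-0.5, -0.4, -0.5]
opening: 0.998
finger_force: 0.0
```

```bash
python3 - <<'E'
from fit import *
s=state()
lid("pot_large",.5245,.150,.002)
print(togo([.5246,.150,.127],s))
E
```

```text
t 26.875 pos [0.5234 0.1493 0.2669] yaxis deg 5.255265617150648 z [ 0.0007 -0.0004 -1.    ] F [-0.467  -0.3556 -0.5089] open 0.9982531638003138 ff 0.0
wrist pot_large [524.2886 150.5179] 0.03387634442417764
[0.0006 0.0012 0.1399]
```

Call:
{"op": "play_rows", "data": {
  "translation": [
    [0.001,0.001,0.02],
    [0,0,0.035],
    [0,0,0.035],
    [0,0,0.03],
    [0,0,0.014],
    [0,0,0.006],
    [0,0,0],
    [0,0,0],
    [0,0,0],
    [0,0,0],
    [0,0,0],
    [0,0,0]
  ],
  "delta_rot": [
    [0,0,0],
    [0,0,0],
    [0,0,0],
    [0,0,0],
    [0,0,0],
    [0,0,0],
    [0,0,0],
    [0,0,0],
    [0,0,0],
    [0,0,0],
    [0,0,0],
    [0,0,0]
  ],
  "grip": [1,1,1,1,1,1,1,-1,-1,-1,-1,-1],
  "squeeze": 30
}}

```text
clock: 28.48
tool_pos: [0.5243, 0.1516, 0.1272]
eef_rot: [0.673, 0.739, 0.001, 0.0]
contact_force: [-1.0, -0.2, 6.1]
opening: 0.764
finger_force: 30.0
```

```bash
python3 - <<'E'
from h import *
s=state();print(togo([.5384,-.0743,.28],s))
E
```

```text
t 28.475 pos [0.5243 0.1516 0.1272] yaxis deg 5.354319684377506 z [ 0.0013  0.0005 -1.    ] F [-1.0415 -0.2376  6.1304] open 0.7644558414901904 ff 29.99878579750657
[-0.2262 -0.0068 -0.1528]
```

Call:
{"op": "play_rows", "data": {
  "translation": [
    [0,0,-0.015],
    [0,0,-0.035],
    [0,0,-0.04],
    [0,0,-0.04],
    [0,0,-0.0228],
    [-0.015,-0.0008,0],
    [-0.025,-0.0008,0],
    [-0.035,-0.0008,0],
    [-0.035,-0.0008,0],
    [-0.035,-0.0008,0],
    [-0.035,-0.0008,0],
    [-0.025,-0.0008,0],
    [-0.012,-0.0008,0],
    [-0.008,-0.0004,0],
    [0,0,0],
    [0,0,0]
  ],
  "delta_rot": [
    [0,0,0],
    [0,0,0],
    [0,0,0],
    [0,0,0],
    [0,0,0],
    [0,0,0],
    [0,0,0],
    [0,0,0],
    [0,0,0],
    [0,0,0],
    [0,0,0],
    [0,0,0],
    [0,0,0],
    [0,0,0],
    [0,0,0],
    [0,0,0]
  ],
  "grip": [-1,-1,-1,-1,-1,-1,-1,-1,-1,-1,-1,-1,-1,-1,-1,-1]
}}

```text
clock: 30.48
tool_pos: [0.5381, -0.0719, 0.2793]
eef_rot: [0.673, 0.74, 0.0, -0.0]
contact_force: [0.1, 1.0, -4.0]
opening: 0.761
finger_force: 30.0
```

```bash
python3 - <<'E'
from fit import *
s=state();z=s["tool_pos"][2]-.125
print(togo([.5384,-.0738,.072+.125],s))
try: lid("pot_large",.538,-.075,z)
except KeyError: print("no mask")
E
```

```text
t 30.475 pos [ 0.5381 -0.0719  0.2793] yaxis deg 5.45581078647474 z [-0.0002  0.0009 -1.    ] F [ 0.128   0.9635 -3.9523] open 0.7614535531839863 ff 29.999742787331343
[-0.002   0.0002  0.0823]
wrist pot_large [537.9326 -73.2316] 0.16719656283566053
```

Call:
{"op": "play_rows", "data": {
  "translation": [
    [-0.0008,0,0.01],
    [0,0,0.02],
    [0,0,0.02],
    [0,0,0.01],
    [0,0,0.007],
    [0,0,0.005],
    [0,0,0.004],
    [0,0,0.003],
    [0,0,0]
  ],
  "delta_rot": [
    [0,0,0],
    [0,0,0],
    [0,0,0],
    [0,0,0],
    [0,0,0],
    [0,0,0],
    [0,0,0],
    [0,0,0],
    [0,0,0]
  ],
  "grip": [-1,-1,-1,-1,-1,-1,-1,-1,-1]
}}

```text
clock: 31.7
tool_pos: [0.5381, -0.0739, 0.2004]
eef_rot: [0.673, 0.739, 0.0, -0.0]
contact_force: [-0.7, 0.6, -2.9]
opening: 0.763
finger_force: 30.0
```

Call:
{"op": "play_rows", "data": {
  "translation": [
    [0,0,0.0015],
    [0,0,0.0015],
    [0,0,0],
    [0,0,0],
    [0,0,0],
    [0,0,0],
    [0,0,0],
    [0,0,-0.01],
    [0,0,-0.03],
    [0,0,-0.035],
    [0,0,-0.035],
    [0,0,0]
  ],
  "delta_rot": [
    [0,0,0],
    [0,0,0],
    [0,0,0],
    [0,0,0],
    [0,0,0],
    [0,0,0],
    [0,0,0],
    [0,0,0],
    [0,0,0],
    [0,0,0],
    [0,0,0],
    [0,0,0]
  ],
  "grip": [-1,-1,-1,1,1,1,1,1,1,1,1,1]
}}

```text
clock: 33.2
tool_pos: [0.5396, -0.0742, 0.3105]
eef_rot: [0.673, 0.739, 0.002, 0.003]
contact_force: [0.3, -0.6, -0.2]
opening: 0.999
finger_force: 0.0
```

```bash
python3 - <<'E'
from fit import *
s=state()
for z in(.070,.072,.074):lid("pot_large",.538,-.074,z)
im=r.snapshot("wrist");cv2.imwrite("pics/w6.png",im)
im=r.snapshot("scene");cv2.imwrite("pics/s6.png",cv2.resize(im[150:300,180:400],None,fx=3,fy=3))
E
```

```text
t 33.2 pos [ 0.5396 -0.0742  0.3105] yaxis deg 5.34113153607341 z [ 0.0065 -0.0004 -1.    ] F [ 0.2821 -0.6122 -0.1608] open 0.9985067086209789 ff 0.0
wrist pot_large [538.0157 -75.4993] 0.028184796644717847
wrist pot_large [538.01   -75.2826] 0.04163571074789496
wrist pot_large [538.0085 -74.0011] 0.04910907426225719
```

View pics/s6.png

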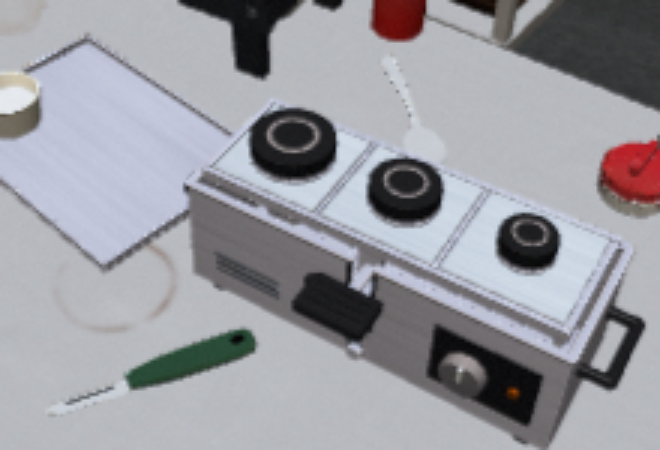

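View pics/w6.png

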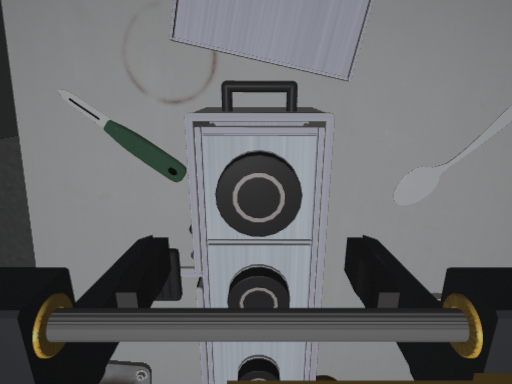

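All three pots are home: lids at (293,143), (405,190) and (527,240) in the scene crop, and flat and centred in the wrist view. Next is the lever pad.

```bash
python3 - <<'E'
from h import *
import pickle
k,S=pickle.load(open("w2.pkl","rb"));g=[.4517,-.1786,.112]
im=cv2.imread("pics/w2.png",0)[150:220,135:190]
m=(im<75).astype(np.uint8);n,l,st,c=cv2.connectedComponentsWithStats(m);i=1+st[1:,4].argmax();print(st[i],c[i]+[135,150])
print("pred",pix(k,g),"meas",onz(k,c[i]+[135,150],.112))
print(togo([.4517,-.1786,.200]))
E
```

```text
[  16   13   32   43 1227] [166.8036 183.8859]
pred [165.6301 184.8068] meas [ 0.4532 -0.1772  0.112 ]
[-0.0962 -0.0953  0.1067]
```

Call:
{"op": "play_rows", "data": {
  "translation": [
    [-0.01,-0.015,0],
    [-0.02,-0.02,0],
    [-0.025,-0.025,0],
    [-0.025,-0.02,0],
    [-0.0155,-0.0148,0],
    [0,0,0.025],
    [0,0,0.04],
    [0,0,0.03],
    [0,0,0.012],
    [0,0,0],
    [0,0,0]
  ],
  "delta_rot": [
    [0,0,0],
    [0,0,0],
    [0,0,0],
    [0,0,0],
    [0,0,0],
    [0,0,0],
    [0,0,0],
    [0,0,0],
    [0,0,0],
    [0,0,0],
    [0,0,0]
  ],
  "grip": [-1,-1,-1,-1,-1,-1,-1,-1,-1,-1,-1]
}}

```text
clock: 34.98
tool_pos: [0.453, -0.1782, 0.2014]
eef_rot: [0.673, 0.739, 0.0, 0.001]
contact_force: [0.7, 0.5, 0.3]
opening: 0.006
finger_force: 0.0
```

```bash
python3 - <<'E'
from h import *
s=state();print(togo([.4525,-.178,.132],s))
im=r.snapshot("scene");cv2.imwrite("pics/s7.png",cv2.resize(im[150:300,180:400],None,fx=3,fy=3))
E
```

```text
t 34.975 pos [ 0.453  -0.1782  0.2014] yaxis deg 5.339495752666432 z [ 0.0017 -0.0006 -1.    ] F [0.6955 0.4687 0.2832] open 0.005555576215158907 ff 0.0
[ 0.0003 -0.0006  0.0693]
```

View pics/s7.png

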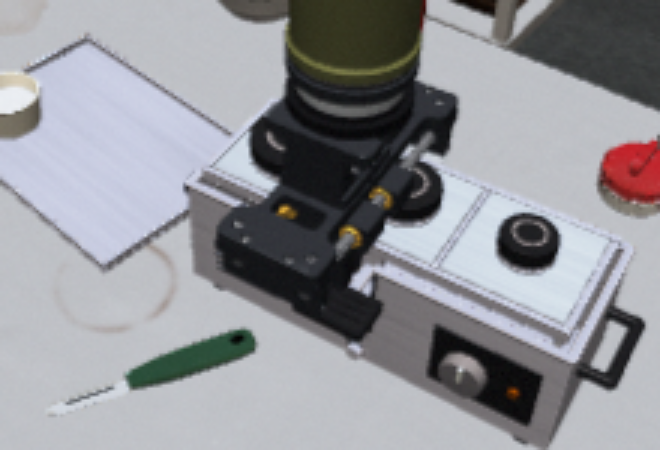

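The crop shows the closed fingertips just above the pad at (345,305). I'll push down slowly.

Call:
{"op": "play_rows", "data": {
  "translation": [
    [0,0,0.012],
    [0,0,0.01],
    [0,0,0.003],
    [0,0,0.004],
    [0,0,0.005],
    [0,0,0.005],
    [0,0,0.005],
    [0,0,0.005],
    [0,0,0.005],
    [0,0,0.004],
    [0,0,0.004],
    [0,0,0]
  ],
  "delta_rot": [
    [0,0,0],
    [0,0,0],
    [0,0,0],
    [0,0,0],
    [0,0,0],
    [0,0,0],
    [0,0,0],
    [0,0,0],
    [0,0,0],
    [0,0,0],
    [0,0,0],
    [0,0,0]
  ],
  "grip": [-1,-1,-1,-1,-1,-1,-1,-1,-1,-1,-1,-1]
}}

```text
clock: 36.52
tool_pos: [0.4525, -0.1777, 0.1386]
eef_rot: [0.673, 0.739, -0.0, -0.0]
contact_force: [-0.8, 0.7, 7.9]
opening: 0.006
finger_force: 4.0
```

Call:
{"op": "play_rows", "data": {
  "translation": [
    [0,0,0.002],
    [0,0,0.0015],
    [0,0,0.0015],
    [0,0,0.001],
    [0,0,0]
  ],
  "delta_rot": [
    [0,0,0],
    [0,0,0],
    [0,0,0],
    [0,0,0],
    [0,0,0]
  ],
  "grip": [-1,-1,-1,-1,-1]
}}

```text
clock: 37.15
tool_pos: [0.4524, -0.1777, 0.1334]
eef_rot: [0.673, 0.739, 0.0, 0.0]
contact_force: [-2.3, 0.5, 16.7]
opening: 0.01
finger_force: 8.3
```

Call:
{"op": "play_rows", "data": {
  "translation": [
    [0,0,0.001],
    [0,0,0],
    [0,0,0]
  ],
  "delta_rot": [
    [0,0,0],
    [0,0,0],
    [0,0,0]
  ],
  "grip": [-1,-1,-1]
}}

```text
clock: 37.52
tool_pos: [0.4524, -0.1777, 0.1333]
eef_rot: [0.673, 0.739, 0.0, 0.0]
contact_force: [-4.4, 1.9, 27.3]
opening: -0.001
finger_force: 13.8
```

At the lower stop: the force rises with no further travel. I'll release slowly.

Call:
{"op": "play_rows", "data": {
  "translation": [
    [0,0,-0.003],
    [0,0,-0.003],
    [0,0,-0.004],
    [0,0,-0.006],
    [0,0,-0.02],
    [0,0,-0.03],
    [0,0,-0.03],
    [0,-0.01,-0.03],
    [0,0,0],
    [0,0,0]
  ],
  "delta_rot": [
    [0,0,0],
    [0,0,0],
    [0,0,0],
    [0,0,0],
    [0,0,0],
    [0,0,0],
    [0,0,0],
    [0,0,0],
    [0,0,0],
    [0,0,0]
  ],
  "grip": [-1,-1,-1,-1,-1,-1,-1,-1,-1,-1]
}}

```text
clock: 38.78
tool_pos: [0.4426, -0.1787, 0.2569]
eef_rot: [0.673, 0.739, -0.0, -0.0]
contact_force: [-0.0, 0.0, -0.4]
opening: 0.008
finger_force: 0.0
```

```bash
python3 - <<'E'
from fit import *
s=state()
im=r.snapshot("scene");cv2.imwrite("pics/s8.png",cv2.resize(im[150:300,180:400],None,fx=3,fy=3))
E
```

```text
t 38.775 pos [ 0.4426 -0.1787  0.2569] yaxis deg 5.360638996431102 z [-0.0005  0.0004 -1.    ] F [-0.0408  0.0372 -0.4181] open 0.007595568865123612 ff 0.0
```

View pics/s8.png

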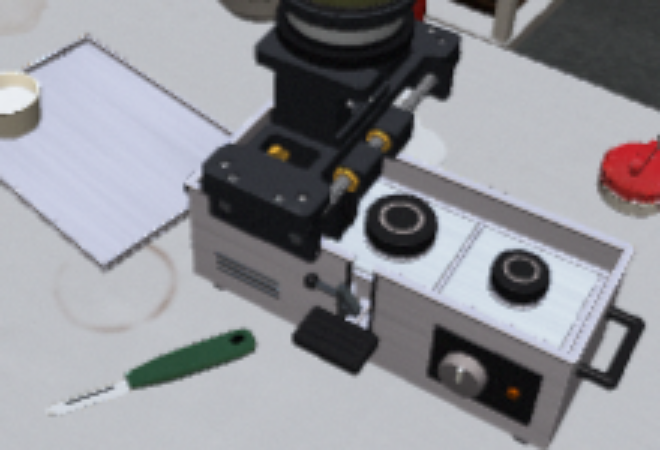

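The crop shows the lift caught down: the pad is low at (335,340), the hook is over the rod at (345,295), and the pots still sit flat.

```bash
python3 -c "
from plant import r
print(r.finish_job())"
```

```text
the job is handed in; nothing more can be done
None
```

All three pots hang in the plates of their size, the lift is pushed down and held by its catch, and the job was handed in at about 39 s; the gripper hid the large pot in the last picture, but it was seated before the push.

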